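# Mist and close a slide humidity chamber

### The job

Mist and close the slide humidity chamber for incubation: press the head of the pump sprayer right down to its stop and let it come fully back up, then set the black lid squarely on the open tray and press it down until it snaps under the clips at both ends. Do not ram it, leave the other things on the desk alone, and finish while still holding the closed lid pressed firmly down on the tray - do not let go.

Things in the scene. Friction and masses are not known exactly. Their poses are not given: they have to be found in the camera images.
- chamber: Grey plastic humidity tray, outside 86 (its x) x 110 (its y) x 30 mm high, open on top, walls 3 mm, three glass slides inside. It stands firmly and does not shift; its turn about z varies. Origin at the centre of its underside, z up. With the lid home, the lid's plate lies flat on the rim and the lid's origin is 25 mm above this one, square to the tray, either way round.
- tray_rim (a point): Centre of the tray's opening, at rim height (30 mm above the desk). At each end of the tray (its +y and -y) stands a springy upright white clip 40 mm wide: an inward bead 35 mm above the desk holds the closed lid, and a flared finger tab above it, up to 46 mm, guides the lid in lengthwise.
- lid: Loose black plastic lid with a grey grip bar, 86 (its x) x 116 mm (its y, over the rounded end beads), about 110 g, lying right way up on the desk. Origin at the centre of its underside, z up. Its rounded locating rib, 77 x 98 mm, fills the lowest 5 mm and enters the tray with 1.5 mm play each side in x; the plate lies 5 to 8 mm above the origin.
- lid_grip (a point): Centre of the top of the lid's upright grip bar, 34 mm above the lid's origin. The bar is 14 mm thick (lid x), 60 mm long (lid y), 26 mm high. Closing: the lid meets the clips 9 mm above home, needs about 10 to 18 N, then snaps the last 5 mm home and stops hard. Grip with 40 N or more, or press on the bar's top; a firm closing push is about 15 N.
- pump (a joint): Travel of the sprayer's pump head, m: 0 when up, 0.012 at the stop. Spring return: 3 N to start, 9 N at the stop.
- pump_top (a point): Centre of the top of the sprayer's round white pump head, 28 mm across, 158 mm above the desk when up, pressed straight down. The sprayer is a white bottle 54 mm across in a black weighted foot 84 mm across that does not shift, about 200 mm to the -y side of the tray, nozzle towards it.
- mailer: Bystander: small white closed slide mailer, 86 x 36 x 20 mm, lying on the desk. Origin at the centre of its underside.
- lamp: Bystander: spare halogen bulb on a black block 36 x 36 mm, 57 mm high over all. Origin at the centre of its underside.
- oil: Bystander: small amber bottle of immersion oil, 32 mm across, 62 mm high, black cap. Origin at the centre of its underside.

How it is judged:
By the outcome, as a careful person would: the job done as asked, in the order asked, and still so for the second after the job is handed in, while the arm keeps its last pose, push and grip.
It also fails if it takes over 51 s, if anything falls off the work surface, if the arm or the gripper's body presses on something with over 40 N, if the wrist force passes 120 N, or if a joint passes its speed limit or range.

### The arm

A 6-joint arm with a two-finger parallel gripper is mounted at the origin on the work surface. World frame = base frame: x ahead of the robot, y to its left, z up, the work surface at z = 0. Lengths are in mm, angles in rad, forces in N, time in s.
With the tool pointing down it reaches from about 350 to 975 mm from the base axis. Payload 7.1 kg.
Tool frame: the origin (TCP) lies on the front face of the gripper's body, between the roots of the fingers; the fingertips stand 80 mm ahead of it and the grasp point (between the pads) lies 61 mm ahead of it; z points along the fingers, y is the line along which they close (so a half turn about z gives the same grasp; the last joint's range is limited). The gripper opens to 88 mm and grips with 3 to 60 N. Pads are 20 mm wide; open, the fingers measure 115 mm over their backs; the gripper's body (75 mm by 178 mm) begins 61 mm behind the grasp point.
Start: joints at [-1.215, 0.423, 1.63, -0, 1.089, -0.019], TCP at [228.82, -581.59, 302.675] pointing down, gripper open.
Joint ranges: [-3, 3], [-0.9, 2.11], [0.09, 2.58], [-1.31, 4.45], [0.11, 2.69], [-2.54, 2.54]. Speed limits (rad/s): [2.39, 2.39, 3.01, 3.14, 3.14, 3.14].

### API

Orientations are given as a rotation vector (axis times angle).
In Python, from workcell import readout, vision, close_job gives the robot as it stands.
- The arm moves only by the tool servo_tool, never from a script. Its argument "plan" is a list that holds one entry, the list of rows, each a list of 7 numbers: the gripper command: -1 is fully open, 1 is shut, values between are in proportion, then the shift along the world's x, y, z in units of 40 mm (1.0 is 40 mm), then the turn, a rotation vector about the world's x, y, z in units of 5 degrees (1.0 is 5 degrees). A call has 1 to 5 rows; each row shifts and turns the commanded pose from where the row before left it; what a row does not reach is not made up. A row lasts 1/12 s, in which the tool goes at most 41.7 mm and 7.16 degrees, less where a joint would pass 70% of its speed; a pose out of reach is approached as far as the arm can. A call is refused whole if a number of a shift passes 1 or a number of a turn 1, either way. A call with a gripper value outside its range is refused whole. The fingers move at their own pace and stop on an object; the grip force is fixed at half the most. Time passes only in rows, so rows that do not move let the fingers close. It gives the time, the measured TCP pose, the force, the opening and the grip force at its end, in the units of the state.
- readout.get_obs(): the state, without advancing time (a new reading comes with each control period).
- vision.get_image(name): name is "scene" or "top" or "wrist"; returns the picture (420x560x3 uint8, red, green, blue); there is no depth.
- vision.camera_params(name): a dict with "fx", "fy", "cx", "cy" (pixels), "D" ([k1, k2, p1, p2, k3] as OpenCV has them; the pictures are not rectified), "rvec" (rotation vector, rad) and "tvec" (3), from world to camera coordinates, as OpenCV has them; the wrist camera has in their place "hand_eye" (4x4, takes a point from camera to tool coordinates, whose origin is the TCP and whose axes are the flange's). Camera axes: x right, y down, z forward; pixel columns grow to the right and rows downward; lengths in mm; the calibration is good to about 2 mm. A picture is of the moment at which its call begins: read the wrist's pose just before it. camera_params takes no time and is no camera call.
- close_job(): hands the job in; it is judged then, once.
The state is a dict: "t": time; "qpos": joint angles; "qvel": joint speeds; "joint_torque": joint torques, N m; "ee_pos": TCP position; "orientation": TCP orientation; "ft_force": force on the tool from outside, world axes, zero at the start; "moment": the same for the moment, N m; "width": finger opening in mm; "grasp_force": force on a finger pad.
Only numpy, scipy, OpenCV 4.12 (cv2) and the standard library are available. Lean on these libraries where they do the work, as an engineer would, in place of code of your own. Each camera call takes 0.05 s, during which the arm holds its last target. There are 200 camera calls.

## Working session

There is one attempt and no reset: what is moved stays moved. The work goes in short steps, Python scripts to look and compute and a tool call to move; the robot and the scene stay as the last step left them, time stands still between calls to the robot, and variables do not carry over. Pictures are saved under pics/ and viewed, at most 10 in all, crops included, and the job is handed in when it is done.

Besides the shell and the picture viewer there is one more tool, called as a command line: name --argument value ..., lists and objects as JSON in quotes. servo_tool: Moves the arm, as the interface text tells. Its arguments: {"type":"object","properties":{"plan":{"type":"array"}},"required":["plan"]}

```bash
mkdir -p pics
cat > h.py <<'E'
import numpy as np, cv2
from workcell import readout, vision
def snap(n,f):
    o=readout.get_obs(); im=vision.get_image(n); cv2.imwrite('pics/'+f,cv2.cvtColor(im,cv2.COLOR_RGB2BGR)); return o,im
def cam(n,o=None):
    p=vision.camera_params(n); K=np.array([[p['fx'],0,p['cx']],[0,p['fy'],p['cy']],[0,0,1.]]);D=np.array(p['D'],float)
    if 'hand_eye' in p:
        H=np.array(p['hand_eye']); R=cv2.Rodrigues(np.array(o['orientation'],float))[0]
        Rc=R@H[:3,:3]; c=R@H[:3,3]+np.array(o['ee_pos']); return K,D,Rc,c
    R=cv2.Rodrigues(np.array(p['rvec'],float))[0]; return K,D,R.T,-R.T@np.array(p['tvec'],float).ravel()
def px2w(n,pts,z,o=None):
    K,D,Rc,c=cam(n,o); u=cv2.undistortPoints(np.array(pts,float).reshape(-1,1,2),K,D).reshape(-1,2)
    d=np.c_[u,np.ones(len(u))]@Rc.T; z=np.broadcast_to(z,len(u)); return c+d*((z-c[2])/d[:,2])[:,None]
def w2px(n,P,o=None):
    K,D,Rc,c=cam(n,o); r=cv2.Rodrigues(Rc.T)[0]; return cv2.projectPoints(np.array(P,float).reshape(-1,3),r,-Rc.T@c,K,D)[0].reshape(-1,2)
E
python3 - <<'E'
from h import *
o,_=snap('top','top.png'); snap('scene','scene.png')
print(o)
for n in('top','scene'): print(n,cam(n)[3])
E
```

```text
{'t': 0.0, 'qpos': array([-1.21498410e+00,  4.23844792e-01,  1.63068376e+00,  5.47769786e-06,
        1.08862386e+00, -1.89692662e-02]), 'qvel': array([-1.20056326e-03, -1.44905776e-03,  1.80039580e-03,  4.82093390e-05,
        1.56955467e-03, -1.64948638e-03]), 'joint_torque': array([-1.58180712e-03, -5.44629335e+01, -2.73662907e+01,  6.44382834e-02,
        2.28886586e-02, -1.32126120e-04]), 'ee_pos': array([ 228.68321195, -581.18902279,  301.90159971]), 'orientation': array([-3.08508405e+00, -5.84975470e-01,  4.02985409e-04]), 'ft_force': array([-0.35674517, -0.62521644,  0.62900338]), 'moment': array([-0.08267986, -0.07124131,  0.0025545 ]), 'grasp_force': 0.0, 'width': 87.88798442819382}
top [ 553.56477403  -51.72939001 1223.26774921]
scene [1161.38587813 -273.01928765  866.08803422]
```

View pics/top.png

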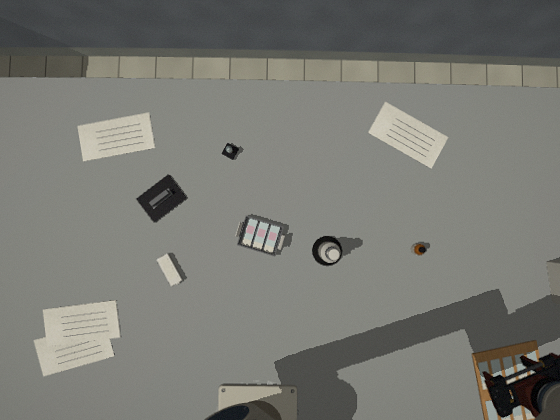

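View pics/scene.png

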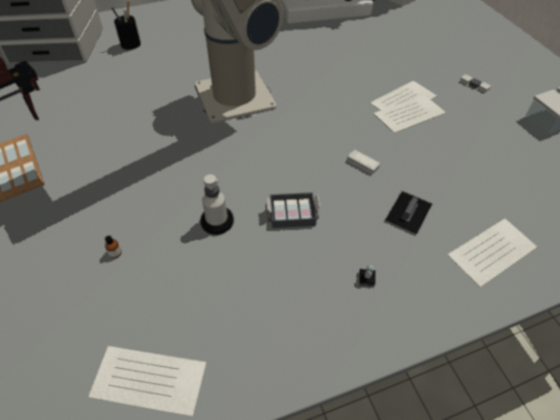

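The top view shows the lid at about (162,198), the tray at (263,235), the pump head at (333,254), the mailer at (170,270), the lamp at (231,151) and the oil at (419,249). I'll zoom in on the work area.

Run:
```python
from h import *
im=cv2.imread('pics/top.png'); c=im[165:285,130:350]
cv2.imwrite('pics/c.png',cv2.resize(c,None,fx=3.6,fy=3.6,interpolation=cv2.INTER_CUBIC))
print(px2w('top',[[333,254],[263,235],[162,198],[170,270],[231,151]],[158,30,34,20,30]).round(1))
```

```text
[[ 485.4 -188.1  158. ]
 [ 526.8  -10.6   30. ]
 [ 624.4  269.9   34. ]
 [ 425.8  245.8   20. ]
 [ 758.8   82.7   30. ]]
```

View pics/c.png

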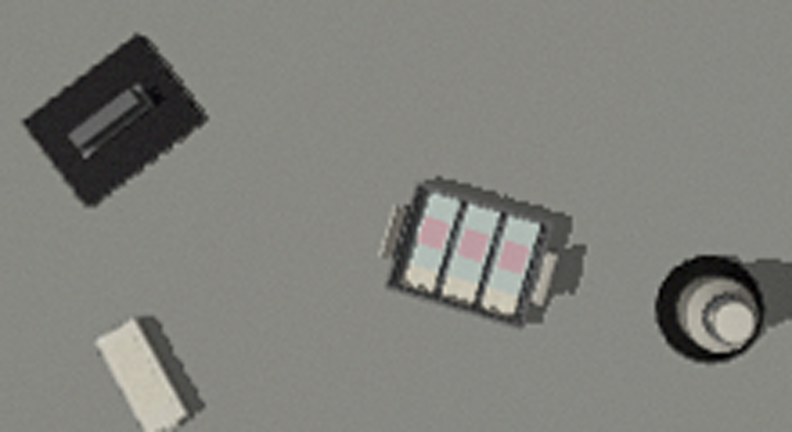

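servo_tool --plan '[[[1, 0.55, 0.83, 0, 0, 0, 1], [1, 0.55, 0.83, 0, 0, 0, 1], [1, 0.55, 0.83, 0, 0, 0, 1], [1, 0.55, 0.83, 0, 0, 0, 1], [1, 0.55, 0.83, 0, 0, 0, 1]]]'

```text
t: 0.52
ee_pos: [339.2, -413.9, 302.3]
orientation: [-2.884, -1.244, 0.0]
ft_force: [0.6, 0.1, 0.3]
width: 58.3
grasp_force: 0.0
```

servo_tool --plan '[[[1, 0.55, 0.83, 0, 0, 0, 1], [1, 0.55, 0.83, 0, 0, 0, 1], [1, 0.55, 0.83, 0, 0, 0, 1], [1, 0.55, 0.83, 0, 0, 0, 1], [1, 0.55, 0.83, 0, 0, 0, 1]]]'

```text
t: 0.93
ee_pos: [449.3, -247.7, 302.5]
orientation: [-2.546, -1.84, 0.0]
ft_force: [0.7, -0.6, -0.5]
width: 24.5
grasp_force: 0.0
```

servo_tool --plan '[[[1, 0, 0, 0, 0, 0, 0], [1, 0, 0, 0, 0, 0, 0]]]'

```text
t: 1.1
ee_pos: [449.6, -247.8, 302.5]
orientation: [-2.546, -1.839, 0.0]
ft_force: [0.0, -0.2, 0.8]
width: 11.2
grasp_force: 0.0
```

Run:
```python
from h import *
o,_=snap('wrist','w1.png'); print(o['ee_pos'],o['orientation'],o['ft_force'],o['width'])
print(vision.camera_params('wrist')['hand_eye'])
print(w2px('wrist',[[484.5,-189.5,158]],o), px2w('top',[[333.6,254.4]],158))
K,D,Rc,c=cam('wrist',o);print(c)
```

```text
[ 449.60506623 -247.83971713  302.46442215] [-2.54624468e+00 -1.83949426e+00  4.87557281e-04] [ 0.01514779 -0.18951117  0.78746829] 11.157560069042828
[[-4.37250863e-04 -9.58407547e-01 -2.85402844e-01  7.85096436e+01]
 [ 9.99999657e-01 -2.18127722e-04 -7.99555659e-04 -8.05805182e-01]
 [ 7.04045906e-04 -2.85403095e-01  9.58407313e-01 -8.32861838e+01]
 [ 0.00000000e+00  0.00000000e+00  0.00000000e+00  1.00000000e+00]]
[[301.19934659 136.67689692]] [[ 484.44317088 -189.63590975  158.        ]]
[ 473.54323538 -173.06304133  385.749563  ]
```

View pics/w1.png

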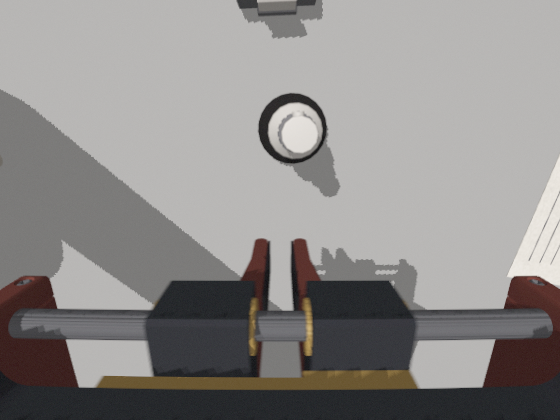

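The pump head is at (299,133), within 4 px of the prediction, so I'll use (485,-188).

servo_tool --plan '[[[1, 0.44, 0.75, 0, 0, 0, 0], [1, 0.44, 0.75, 0, 0, 0, 0], [1, 0, 0, -0.6, 0, 0, 0], [1, 0, 0, -0.6, 0, 0, 0], [1, 0, 0, -0.25, 0, 0, 0]]]'

```text
t: 1.57
ee_pos: [482.4, -190.1, 242.3]
orientation: [-2.549, -1.831, 0.003]
ft_force: [-0.8, 1.1, -0.0]
width: 0.3
grasp_force: 0.0
```

servo_tool --plan '[[[1, 0, 0, -0.06, 0, 0, 0], [1, 0, 0, -0.06, 0, 0, 0], [1, 0, 0, -0.06, 0, 0, 0], [1, 0, 0, -0.06, 0, 0, 0]]]'

```text
t: 1.9
ee_pos: [484.1, -190.6, 236.0]
orientation: [2.55, 1.833, 0.0]
ft_force: [-2.3, -2.3, 5.0]
width: 0.4
grasp_force: 2.0
```

servo_tool --plan '[[[1, 0, 0, -0.06, 0, 0, 0], [1, 0, 0, -0.06, 0, 0, 0], [1, 0, 0, 0, 0, 0, 0]]]'

```text
t: 2.15
ee_pos: [484.2, -190.4, 231.0]
orientation: [2.548, 1.834, -0.0]
ft_force: [-2.9, -4.0, 6.9]
width: 0.4
grasp_force: 3.2
```

servo_tool --plan '[[[1, 0, 0, -0.05, 0, 0, 0], [1, 0, 0, -0.05, 0, 0, 0], [1, 0, 0, -0.05, 0, 0, 0], [1, 0, 0, 0, 0, 0, 0]]]'

```text
t: 2.48
ee_pos: [484.3, -190.4, 226.2]
orientation: [2.548, 1.834, -0.0]
ft_force: [-7.2, -2.9, 15.4]
width: 0.6
grasp_force: 7.9
```

servo_tool --plan '[[[1, 0, 0, -0.03, 0, 0, 0], [1, 0, 0, -0.02, 0, 0, 0], [1, 0, 0, 0, 0, 0, 0]]]'

```text
t: 2.73
ee_pos: [484.4, -190.5, 226.0]
orientation: [2.548, 1.834, 0.0]
ft_force: [-12.8, -0.3, 35.2]
width: 0.4
grasp_force: 17.4
```

The head is on its stop (z steady while the force rises). Next I release it slowly and head for the lid.

servo_tool --plan '[[[1, 0, 0, 0.1, 0, 0, 0], [1, 0, 0, 0.1, 0, 0, 0], [1, 0, 0, 0.1, 0, 0, 0], [1, 0, 0, 0.1, 0, 0, 0], [1, 0, 0, 0.2, 0, 0, 0]]]'

```text
t: 3.15
ee_pos: [483.9, -189.4, 246.4]
orientation: [-2.55, -1.834, -0.0]
ft_force: [0.4, 0.7, -0.3]
width: 0.4
grasp_force: 0.0
```

servo_tool --plan '[[[-1, 0, 0, 0.7, 0, 0, 0], [-1, 0, 0, 0.7, 0, 0, 0], [-1, 0.395, 0.93, 0, 0, 0, 0.96], [-1, 0.395, 0.93, 0, 0, 0, 0.96], [-1, 0.395, 0.93, 0, 0, 0, 0.96]]]'

```text
t: 3.57
ee_pos: [532.0, -77.0, 303.5]
orientation: [2.297, 2.141, 0.003]
ft_force: [0.8, -0.2, 0.0]
width: 30.6
grasp_force: 0.0
```

servo_tool --plan '[[[-1, 0.395, 0.93, 0, 0, 0, 0.96], [-1, 0.395, 0.93, 0, 0, 0, 0.96], [-1, 0.395, 0.93, 0, 0, 0, 0.96], [-1, 0.395, 0.93, 0, 0, 0, 0.96], [-1, 0.395, 0.93, 0, 0, 0, 0.96]]]'

```text
t: 3.98
ee_pos: [610.8, 110.4, 302.6]
orientation: [-1.799, -2.575, -0.001]
ft_force: [-0.1, -0.5, -0.2]
width: 63.7
grasp_force: 0.0
```

servo_tool --plan '[[[-1, 0.395, 0.93, 0, 0, 0, 0.96], [-1, 0.395, 0.93, 0, 0, 0, 0.96], [-1, 0.395, 0.93, 0, 0, 0, 0.96], [-1, 0, 0, 0, 0, 0, 0], [-1, 0, 0, 0, 0, 0, 0]]]'

```text
t: 4.4
ee_pos: [657.8, 221.9, 301.8]
orientation: [-1.464, -2.779, -0.0]
ft_force: [-0.2, -0.8, -0.0]
width: 87.5
grasp_force: 0.0
```

Run:
```python
from h import *
o,_=snap('wrist','w2.png'); print(o['ee_pos'],o['orientation'],o['ft_force'],o['width'])
print(w2px('wrist',[[624.4,269.9,34]],o))
```

```text
[657.80497272 221.88683416 301.8018177 ] [-1.46439047e+00 -2.77882337e+00 -6.20852905e-05] [-0.2075257  -0.84816206 -0.04776746] 87.51665852044262
[[280.31591612 138.63271121]]
```

View pics/w2.png

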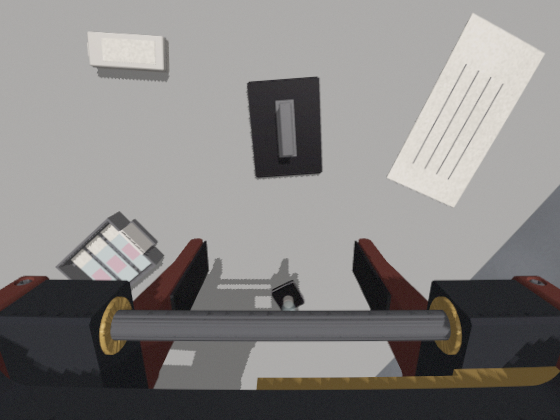

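The wrist view shows the lid's plate corners near (247,83), (318,77), (322,173) and (257,178), and the bar centred at about (287,128). I'll fit both numerically.

Run:
```python
from h import *
o=readout.get_obs(); g=cv2.imread('pics/w2.png',0)
roi=np.zeros_like(g); roi[60:195,230:340]=1
def biggest(m):
    c,_=cv2.findContours(m.astype(np.uint8),cv2.RETR_EXTERNAL,cv2.CHAIN_APPROX_NONE); return max(c,key=cv2.contourArea)
def rect(c,z):
    P=px2w('wrist',c.reshape(-1,2),z,o)[:,:2]; r=cv2.minAreaRect(P.astype(np.float32)); b=cv2.boxPoints(r)
    e=max((b[1]-b[0],b[2]-b[1]),key=np.linalg.norm); return r,np.degrees(np.arctan2(e[1],e[0]))
for t in (60,80): print('lid',t,rect(biggest((g<t)*roi),8))
roi2=np.zeros_like(g); roi2[93:162,270:304]=1
print(np.percentile(g[roi2>0],[10,30,50,70,90]))
for t in (60,75,90): 
    c=biggest((g>t)*roi2); print('bar',t,rect(c,34),cv2.boundingRect(c))
```

```text
lid 60 (((623.3418579101562, 280.2650146484375), (84.4759292602539, 115.06405639648438), 38.37343215942383), np.float32(-51.626575))
lid 80 (((623.3756103515625, 280.20819091796875), (85.22970581054688, 115.5391616821289), 38.33081817626953), np.float32(-51.669193))
[ 39.  45.  50. 113. 126.]
bar 60 (((622.5825805664062, 281.15899658203125), (21.764184951782227, 64.34809875488281), 38.166259765625), np.float32(-51.833687)) (275, 99, 22, 58)
bar 75 (((622.913330078125, 281.18450927734375), (21.322126388549805, 64.01246643066406), 38.80724334716797), np.float32(-51.192802)) (275, 99, 22, 58)
bar 90 (((622.8352661132812, 281.6225280761719), (20.40903091430664, 62.7865104675293), 39.25433349609375), np.float32(-50.74568)) (275, 100, 22, 56)
```

servo_tool --plan '[[[-1, -0.43, 0.73, 0, 0, 0, 0.4], [-1, -0.43, 0.73, 0, 0, 0, 0.4], [-1, 0, 0, -0.9, 0, 0, 0], [-1, 0, 0, -0.9, 0, 0, 0], [-1, 0, 0, -0.7, 0, 0, 0]]]'

```text
t: 4.87
ee_pos: [622.2, 276.7, 201.0]
orientation: [-1.372, -2.825, 0.001]
ft_force: [0.0, -0.0, -0.6]
width: 87.5
grasp_force: 0.0
```

servo_tool --plan '[[[-1, 0, 0, -0.8, 0, 0, 0], [-1, 0, 0, -0.8, 0, 0, 0], [-1, 0, 0, -0.4, 0, 0, 0], [-1, 0, 0, 0, 0, 0, 0], [-1, 0, 0, 0, 0, 0, 0]]]'

```text
t: 5.28
ee_pos: [623.4, 277.0, 122.3]
orientation: [-1.372, -2.825, 0.002]
ft_force: [0.1, 0.2, -0.1]
width: 87.9
grasp_force: 0.0
```

Run:
```python
from h import *
o,_=snap('wrist','w3.png'); print(o['ee_pos'],o['orientation'],o['ft_force'],o['width'])
for y in (280.2,):
  print(w2px('wrist',[[623.3,y,34]],o))
```

```text
[623.35029445 277.02316514 122.33378224] [-1.37205335e+00 -2.82514967e+00  1.56291551e-03] [ 0.09389525  0.24564202 -0.09656301] 87.86477106958102
[[284.01941112 246.64820115]]
```

View pics/w3.png

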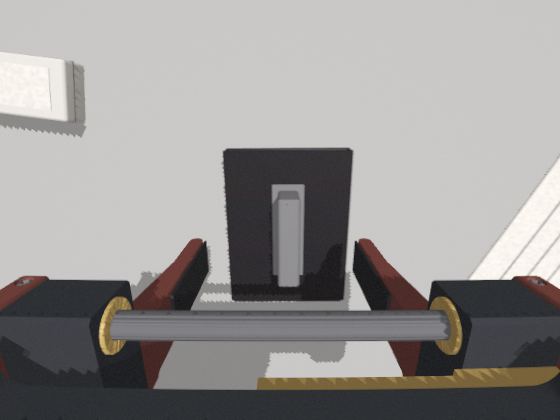

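The bar's top face runs from about (288,193) to (290,287) and the plate's corners are at (224,150), (351,149), (346,300) and (231,300).

Run:
```python
from h import *
o=readout.get_obs()
P=px2w('wrist',[[224,150],[351,149],[346,300],[231,300]],8,o);print(P.round(1),P.mean(0), [np.linalg.norm(P[i]-P[i-1]) for i in range(4)])
e=P[1]-P[0]+P[2]-P[3];print(np.degrees(np.arctan2(e[1],e[0])))
B=px2w('wrist',[[288,193],[290,287]],34,o);print(B,B.mean(0))
r=np.array(o['orientation']);print('tooly',2*np.degrees(np.arctan2(r[1],r[0]))-90)
```

```text
[[557.6 301.5   8. ]
 [623.6 354.2   8. ]
 [698.3 265.9   8. ]
 [627.9 210.7   8. ]] [626.84987661 283.0818091    8.        ] [np.float64(114.88041146746971), np.float64(84.46273434624696), np.float64(115.72179761926166), np.float64(89.43203278708116)]
38.377235808063936
[[604.912273   309.35369705  34.        ]
 [646.07045865 259.98469146  34.        ]] [625.49136583 284.66919426  34.        ]
tooly 38.21131781738481
```

servo_tool --plan '[[[-1, 0.04, 0.15, 0, 0, 0, 0], [-1, 0, 0, -0.4, 0, 0, 0], [-1, 0, 0, -0.3, 0, 0, 0], [-1, 0, 0, 0, 0, 0, 0], [-1, 0, 0, 0, 0, 0, 0]]]'

```text
t: 5.75
ee_pos: [624.1, 283.8, 92.9]
orientation: [-1.369, -2.826, 0.003]
ft_force: [-0.7, 0.1, -0.8]
width: 87.8
grasp_force: 0.0
```

servo_tool --plan '[[[0, 0, 0, -0.06, 0, 0, 0], [1, 0, 0, 0, 0, 0, 0], [1, 0, 0, 0, 0, 0, 0], [1, 0, 0, 0, 0, 0, 0], [1, 0, 0, 0, 0, 0, 0]]]'

```text
t: 6.17
ee_pos: [625.2, 284.1, 92.2]
orientation: [1.37, 2.827, 0.001]
ft_force: [0.2, -0.0, -0.2]
width: 57.6
grasp_force: 0.0
```

servo_tool --plan '[[[1, 0, 0, 0, 0, 0, 0], [1, 0, 0, 0, 0, 0, 0], [1, 0, 0, 0, 0, 0, 0], [1, 0, 0, 0, 0, 0, 0], [1, 0, 0, 0, 0, 0, 0]]]'

```text
t: 6.58
ee_pos: [625.0, 284.0, 91.9]
orientation: [1.37, 2.827, 0.0]
ft_force: [-0.9, 0.6, -0.0]
width: 24.6
grasp_force: 0.0
```

servo_tool --plan '[[[1, 0, 0, 0, 0, 0, 0], [1, 0, 0, 0, 0, 0, 0], [1, 0, 0, 0, 0, 0, 0], [1, 0, 0, 0, 0, 0, 0], [1, 0, 0, 0, 0, 0, 0]]]'

```text
t: 7.0
ee_pos: [625.0, 284.0, 91.9]
orientation: [-1.37, -2.827, 0.0]
ft_force: [-1.0, -0.6, 0.6]
width: 13.8
grasp_force: 30.0
```

The lid is gripped (width 13.8, 30 N). I'll lift it and go to a view point short of the tray.

servo_tool --plan '[[[1, 0, 0, 0.3, 0, 0, 0], [1, 0, 0, 0.7, 0, 0, 0], [1, 0, 0, 0.9, 0, 0, 0], [1, 0, 0, 0.9, 0, 0, 0], [1, 0, 0, 0.9, 0, 0, 0]]]'

```text
t: 7.42
ee_pos: [624.7, 283.9, 242.0]
orientation: [-1.37, -2.827, 0.0]
ft_force: [1.3, 0.3, -1.0]
width: 13.9
grasp_force: 30.0
```

servo_tool --plan '[[[1, 0, 0, 0.9, 0, 0, 0], [1, 0, 0, 0.6, 0, 0, 0], [1, -0.27, -0.81, 0, 0, 0, -0.945], [1, -0.27, -0.81, 0, 0, 0, -0.945], [1, -0.27, -0.81, 0, 0, 0, -0.945]]]'

```text
t: 7.83
ee_pos: [592.0, 186.2, 301.4]
orientation: [1.712, 2.633, 0.002]
ft_force: [0.9, -0.0, -0.8]
width: 13.7
grasp_force: 30.0
```

servo_tool --plan '[[[1, -0.27, -0.81, 0, 0, 0, -0.945], [1, -0.27, -0.81, 0, 0, 0, -0.945], [1, -0.27, -0.81, 0, 0, 0, -0.945], [1, -0.27, -0.81, 0, 0, 0, -0.945], [1, -0.27, -0.81, 0, 0, 0, -0.945]]]'

```text
t: 8.25
ee_pos: [537.7, 23.4, 300.8]
orientation: [2.216, 2.226, 0.001]
ft_force: [1.6, -0.2, -1.5]
width: 14.0
grasp_force: 30.0
```

servo_tool --plan '[[[1, -0.27, -0.81, 0, 0, 0, -0.945], [1, -0.27, -0.81, 0, 0, 0, -0.945], [1, -0.27, -0.81, 0, 0, 0, -0.945], [1, -0.27, -0.81, 0, 0, 0, -0.945], [1, 0, 0, 0, 0, 0, 0]]]'

```text
t: 8.67
ee_pos: [493.6, -108.8, 300.7]
orientation: [2.555, 1.826, -0.001]
ft_force: [-0.0, -0.3, -0.8]
width: 13.7
grasp_force: 30.0
```

servo_tool --plan '[[[1, 0, 0, 0, 0, 0, 0], [1, 0, 0, 0, 0, 0, 0], [1, 0, 0, 0, 0, 0, 0]]]'

```text
t: 8.92
ee_pos: [495.7, -104.0, 300.2]
orientation: [2.547, 1.839, 0.001]
ft_force: [-0.0, -0.2, 0.5]
width: 13.6
grasp_force: 30.0
```

Run:
```python
from h import *
o,_=snap('wrist','w4.png'); print(o['ee_pos'],o['orientation'],o['ft_force'],o['width'])
r=np.array(o['orientation']);print('tooly',2*np.degrees(np.arctan2(r[1],r[0]))-90)
print(w2px('wrist',[[526.8,-10.6,30]],o))
```

```text
[ 495.74083547 -104.01493279  300.23705888] [2.54689325e+00 1.83885257e+00 8.66512683e-04] [-0.02530667 -0.17858394  0.47606512] 13.579119696629393
tooly -18.34156007903246
[[280.98284429 101.66353921]]
```

View pics/w4.png

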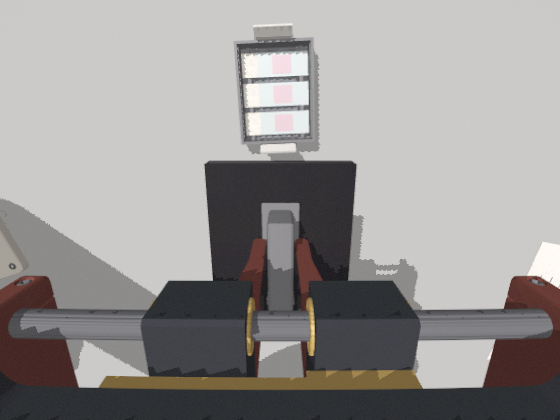

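The tray is fully visible, with its rim around (236,42), (312,40), (317,140) and (241,142). The lid's front edge is at row 161, columns 207–354. I'll enlarge this for the corners.

Run:
```python
import cv2
im=cv2.imread('pics/w4.png')[15:165,200:360]
im=cv2.convertScaleAbs(im,alpha=1.0)
cv2.imwrite('pics/c4.png',cv2.resize(im,None,fx=4,fy=4,interpolation=cv2.INTER_CUBIC))
```

```text
(no output)
```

View pics/c4.png

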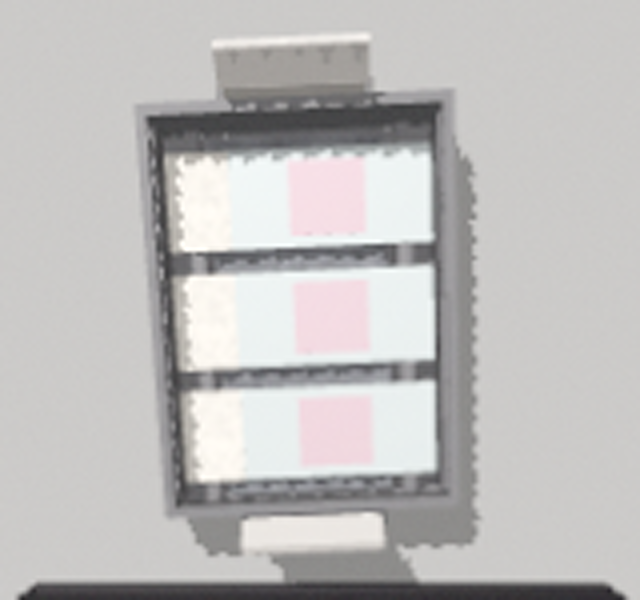

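Run:
```python
from h import *
from scipy.optimize import least_squares
o=readout.get_obs()
C=np.array([[136,105],[453,88],[456,508],[168,517.]]);px=(C+.5)/4-.5+[200,15]
P=px2w('wrist',px,30,o);print(P.round(1),P.mean(0)[:2],[round(np.linalg.norm(P[i]-P[i-1]),1) for i in range(4)])
M=np.array([[-43,55],[43,55],[43,-55],[-43,-55.]])
def f(v):
    c,s=np.cos(v[2]),np.sin(v[2]); return (M@np.array([[c,s],[-s,c]])+v[:2]-P[:,:2]).ravel()
r=least_squares(f,[527,-10,-.3]);print('fit',r.x[:2],np.degrees(r.x[2]),r.fun.round(1))
# far edge vs sides angles
for a,b in((0,1),(3,2),(3,0),(2,1)): e=P[b]-P[a];print(np.degrees(np.arctan2(e[1],e[0])))
K,D,Rc,c=cam('wrist',o);print('cam',c)
R=cv2.Rodrigues(np.array(o['orientation']))[0]
L=px2w('wrist',[[206.5,165],[354,165],[280.5,161.5]],216.3,o)
print('lid in tool',((L-o['ee_pos'])@R).round(1))
```

```text
[[497.9  64.9  30. ]
 [580.1  41.9  30. ]
 [549.1 -64.6  30. ]
 [468.1 -40.4  30. ]] [5.23797482e+02 4.55390611e-01] [np.float64(109.4), np.float64(85.3), np.float64(110.9), np.float64(84.5)]
fit [5.23797482e+02 4.55390611e-01] -16.036072762716778 [-0.2  0.3  0.2 -0.5  0.8  0.3 -0.9 -0.1]
-15.599751050638394
-16.58742695733702
74.22410850258613
73.7730190999628
cam [519.64581338 -29.05333979 383.39697709]
lid in tool [[ 54.  -42.7  83.8]
 [ 54.   40.9  83.8]
 [ 55.9  -0.7  83.8]]
```

Tray fit: centre (523.8, 0.5), yaw -16.0°, residuals under 1 mm. Allowing for the lid's offset in the hand, the TCP target is (525.2, 2.3).

servo_tool --plan '[[[1, 0.245, 0.886, 0, 0, 0, 0.15], [1, 0.245, 0.886, 0, 0, 0, 0.16], [1, 0.245, 0.886, 0, 0, 0, 0.15], [1, 0, 0, -0.7, 0, 0, 0], [1, 0, 0, -0.9, 0, 0, 0]]]'

```text
t: 9.38
ee_pos: [527.5, 4.8, 237.8]
orientation: [2.502, 1.893, 0.01]
ft_force: [0.9, -0.6, -2.2]
width: 14.2
grasp_force: 30.0
```

servo_tool --plan '[[[1, 0, 0, -0.9, 0, 0, 0], [1, 0, 0, -0.9, 0, 0, 0], [1, 0, 0, -0.4, 0, 0, 0], [1, 0, 0, 0, 0, 0, 0], [1, 0, 0, 0, 0, 0, 0]]]'

```text
t: 9.8
ee_pos: [524.7, 2.5, 147.3]
orientation: [-2.508, -1.889, 0.002]
ft_force: [0.3, -0.3, -1.0]
width: 13.4
grasp_force: 30.0
```

servo_tool --plan '[[[1, 0, 0, 0, 0, 0, 0], [1, 0, 0, 0, 0, 0, 0], [1, 0, 0, 0, 0, 0, 0]]]'

```text
t: 10.05
ee_pos: [525.8, 1.7, 149.5]
orientation: [2.509, 1.887, 0.004]
ft_force: [0.2, 0.4, -0.7]
width: 14.0
grasp_force: 30.0
```

servo_tool --plan '[[[1, 0, 0, -0.15, 0, 0, 0], [1, 0, 0, -0.1, 0, 0, 0], [1, 0, 0, -0.1, 0, 0, 0], [1, 0, 0, -0.1, 0, 0, 0], [1, 0, 0, 0, 0, 0, 0]]]'

```text
t: 10.47
ee_pos: [524.3, 1.5, 128.9]
orientation: [-2.51, -1.887, 0.002]
ft_force: [0.1, -0.2, -1.0]
width: 13.5
grasp_force: 30.0
```

Run:
```python
from h import *
o,_=snap('scene','s2.png'); a=cv2.imread('pics/s2.png')
o,_=snap('wrist','w5.png'); b=cv2.imread('pics/w5.png')[100:330,150:410]
c=cv2.resize(a[170:260,235:345],None,fx=4,fy=4,interpolation=cv2.INTER_CUBIC)
b=cv2.resize(b,(int(260*360/230),360)); cv2.imwrite('pics/m5.png',np.hstack([c,b])[:, :800])
print(o['ee_pos'],o['ft_force'],o['moment'])
```

```text
[524.44660919   1.48954046 129.23756581] [ 0.21624107  0.91370855 -1.01987933] [-0.03158785 -0.09215397  0.03838494]
```

View pics/m5.png

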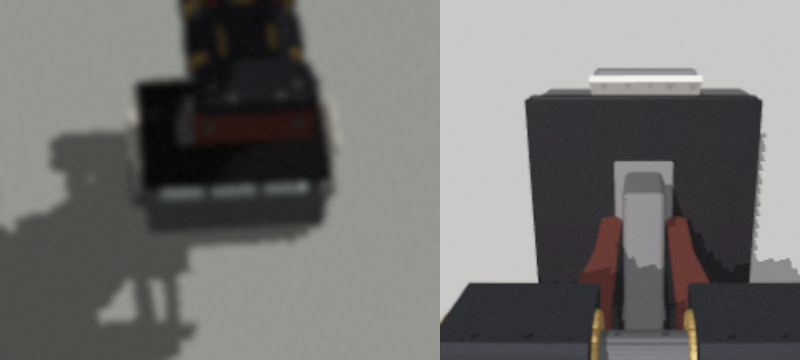

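The right panel shows the lid between the clips and centred: clip centre 646 against lid centre 644. I'll lower it gently.

servo_tool --plan '[[[1, 0, 0, -0.04, 0, 0, 0], [1, 0, 0, -0.04, 0, 0, 0], [1, 0, 0, -0.03, 0, 0, 0], [1, 0, 0, 0, 0, 0, 0]]]'

```text
t: 10.9
ee_pos: [524.9, 1.5, 125.5]
orientation: [2.511, 1.888, 0.0]
ft_force: [0.1, 0.0, 0.3]
width: 13.9
grasp_force: 30.0
```

servo_tool --plan '[[[1, 0, 0, -0.03, 0, 0, 0], [1, 0, 0, -0.03, 0, 0, 0], [1, 0, 0, 0, 0, 0, 0]]]'

```text
t: 11.15
ee_pos: [525.5, 1.5, 123.9]
orientation: [2.51, 1.887, 0.002]
ft_force: [-1.7, -0.8, 8.0]
width: 13.7
grasp_force: 30.0
```

servo_tool --plan '[[[1, 0, 0, -0.03, 0, 0, 0], [1, 0, 0, -0.02, 0, 0, 0], [1, 0, 0, 0, 0, 0, 0]]]'

```text
t: 11.4
ee_pos: [525.9, 1.5, 122.3]
orientation: [2.51, 1.887, 0.003]
ft_force: [-0.6, -0.7, 10.1]
width: 14.1
grasp_force: 30.0
```

servo_tool --plan '[[[1, 0, 0, -0.03, 0, 0, 0], [1, 0, 0, 0, 0, 0, 0]]]'

```text
t: 11.57
ee_pos: [525.9, 1.4, 120.6]
orientation: [2.509, 1.887, 0.003]
ft_force: [1.7, -0.5, 2.7]
width: 13.8
grasp_force: 30.0
```

servo_tool --plan '[[[1, 0, 0, -0.03, 0, 0, 0], [1, 0, 0, -0.03, 0, 0, 0], [1, 0, 0, 0, 0, 0, 0]]]'

```text
t: 11.82
ee_pos: [524.3, 1.6, 116.9]
orientation: [-2.511, -1.887, 0.002]
ft_force: [0.2, -1.0, 0.7]
width: 13.8
grasp_force: 30.0
```

servo_tool --plan '[[[1, 0, 0, -0.03, 0, 0, 0], [1, 0, 0, -0.02, 0, 0, 0], [1, 0, 0, 0, 0, 0, 0]]]'

```text
t: 12.07
ee_pos: [524.3, 1.6, 116.8]
orientation: [-2.51, -1.887, 0.002]
ft_force: [-7.1, 0.2, 21.2]
width: 13.7
grasp_force: 30.0
```

The lid is at its hard stop, with TCP z at 116.8 as expected for home. I'll hold and verify.

servo_tool --plan '[[[1, 0, 0, 0, 0, 0, 0], [1, 0, 0, 0, 0, 0, 0], [1, 0, 0, 0, 0, 0, 0], [1, 0, 0, 0, 0, 0, 0], [1, 0, 0, 0, 0, 0, 0]]]'

```text
t: 12.48
ee_pos: [524.3, 1.6, 116.8]
orientation: [-2.51, -1.887, 0.001]
ft_force: [-6.3, 0.2, 21.1]
width: 14.3
grasp_force: 30.0
```

Run:
```python
from h import *
o,_=snap('scene','s3.png'); a=cv2.imread('pics/s3.png')
o,_=snap('wrist','w6.png'); b=cv2.imread('pics/w6.png')[100:330,150:410]
c=cv2.resize(a[170:260,235:345],None,fx=4,fy=4,interpolation=cv2.INTER_CUBIC)
b=cv2.resize(b,(int(260*360/230),360)); cv2.imwrite('pics/m6.png',np.hstack([c,b])[:, :800])
print(o['ee_pos'],o['ft_force'],o['moment'],o['t'])
```

```text
[524.30192594   1.61060148 116.79557777] [-6.69836282 -1.53167878 20.76511127] [-0.06575619  0.97028261 -0.05427734] 12.5333
```

View pics/m6.png

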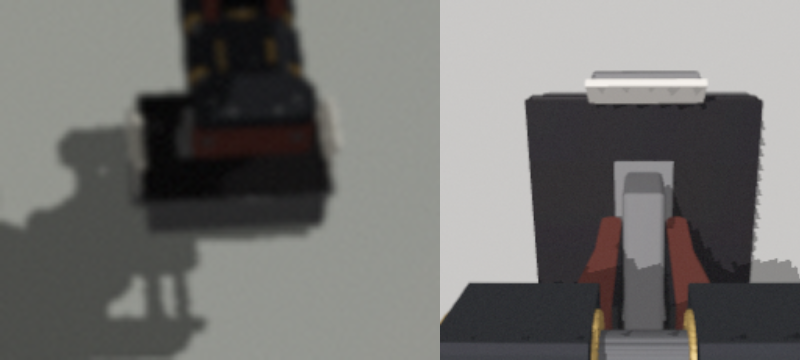

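The far clip now overlaps the lid's edge (right panel, row 100), the lid sits flat on the tray, and the push is steady at 21 N. I'll hand it in.

```bash
python3 -c "
from workcell import close_job; print(close_job())"
```

```text
the job is handed in; nothing more can be done
None
```

I pressed the pump to its stop and let it back up, then closed the lid on the tray. I handed the job in at about 12.5 s, still gripping the lid and pressing it down with about 21 N; the far clip visibly overlaps the lid's edge, and I judged the near clip only from the lid sitting flat at its home height.

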